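# Push the stuck foot insert out of the steel leg tube in the vise

### The arm

A 6-joint arm with a two-finger parallel gripper is mounted at the origin on the work surface. World frame = base frame: x ahead of the robot, y to its left, z up, the work surface at z = 0. Lengths are in mm, angles in rad, forces in N, time in s.
With the tool pointing down it reaches from about 275 to 750 mm from the base axis. Payload 10.2 kg.
Tool frame: the origin (TCP) lies between the finger pads; the fingertips stand 11 mm ahead of it and the grasp point (between the pads) lies 8 mm behind it; z points along the fingers, y is the line along which they close (so a half turn about z gives the same grasp; the last joint's range is limited). The gripper opens to 85 mm and grips with 20 to 120 N. Pads are 22 mm wide; open, the fingers measure 114 mm over their backs; the gripper's body (76 mm by 85 mm) begins 54 mm behind the grasp point. The pads swing forward as they close: fully open they stand 13 mm farther back than shut.
Start: joints at [1.082, 0.313, 1.498, -0, 1.331, -0.223], TCP at [137.92, 506.566, 242.294] pointing down, gripper open.
Joint ranges: [-2.94, 2.94], [-0.97, 2.17], [0.19, 2.56], [-1.23, 4.37], [0.02, 3.11], [-2.88, 2.88]. Speed limits (rad/s): [2.39, 2.39, 3.01, 3.14, 3.14, 3.14].

### API

Orientations are given as a unit quaternion [w, x, y, z].
In Python, from rig import sense, eyes, finish_job gives the robot as it stands.
- The arm moves only by the shell command python3 -m jog 'ROWS' [FORCE]. ROWS is JSON, a list of rows, each a list of 7 numbers: the shift along the tool's x, y, z in m, then the turn, a rotation vector about the tool's x, y, z in rad, then the finger opening in m, from 0 to 0.0854. In form: [[dx, dy, dz, rx, ry, rz, gripper], ...]. A call has 1 to 5 rows; each row shifts and turns the commanded pose from where the row before left it, along the tool's axes as they then stand; what a row does not reach is not made up. A row lasts 1/10 s, in which the tool goes at most 50 mm and 8.59 degrees, less where a joint would pass 70% of its speed; a pose out of reach is approached as far as the arm can. A call is refused whole if a number of a shift passes 0.05 or a number of a turn 0.15, either way. A call with a gripper value outside its range is refused whole. The fingers move at their own pace and stop on an object; FORCE is the grip in N (left out, the last holds). Time passes only in rows, so rows that do not move let the fingers close. It gives the time, the measured TCP pose, the force, the opening and the grip force at its end, in the units of the state.
- sense(): the state, without advancing time (a new reading comes with each control period).
- eyes.capture(name): name is "scene" or "top" or "wrist"; returns the picture (480x640x3 uint8, red, green, blue); there is no depth.
- eyes.calibration(name): a dict with "fx", "fy", "cx", "cy" (pixels), "cam_to_world" (4x4, takes a point from camera to world coordinates); the wrist camera has in their place "mount" (4x4, takes a point from camera to tool coordinates, whose origin is the TCP and whose axes are the flange's). Camera axes: x right, y down, z forward; pixel columns grow to the right and rows downward; lengths in mm; the calibration is good to about 2 mm. A picture is of the moment at which its call begins: read the wrist's pose just before it. calibration takes no time and is no camera call.
- finish_job(): hands the job in; it is judged then, once.
The state is a dict: "time_s": time; "joints": joint angles; "dq": joint speeds; "tau": joint torques, N m; "eef_pos": TCP position; "ee_rot": TCP orientation; "force": force on the tool from outside, world axes, zero at the start; "wrist_torque": the same for the moment, N m; "grip_width": opening from 0.0 (shut) to 1.0 (fully open); "grip_force": force on a finger pad.
Only numpy, scipy, OpenCV 4.12 (cv2) and the standard library are available. Lean on these libraries where they do the work, as an engineer would, in place of code of your own. Each camera call takes 0.05 s, during which the arm holds its last target. There are 200 camera calls.

### The job

A steel foot insert is stuck inside the tube that is clamped, rather crooked, on end in the bench vise. Take the handled steel drift out of its wooden block, feel it into the upper end of the tube tilted in line with the bore, and press the insert steadily down and out of the lower end into the tray, gently, never ramming or levering with the drift or knocking the vise with the hand; then stand the drift back in its hole in the block. Leave the hammer, the glue bottle and the pine offcut where they are.

Things in the scene. Friction and masses are not known exactly. Their poses are not given: they have to be found in the camera images.
- vise: Bench vise fixed to the bench. Origin on the bench straight below the point where the jaws nip the tube; z up, x along the screw (tommy bar to -x, to x = -196 mm; column and foot to x = 142 mm), y along the jaw faces. Jaws: x = -56 to 56, y = -102 to 20 mm, tops 115 mm above the bench. Slide bar: y = -59 to -23 mm, 35 to 69 mm above the bench.
- nip (a point): Point of the vise 95 mm above its origin where the jaws nip the dark steel leg tube (outside 28 mm, bore 22 mm, 110 mm long, plain square ends). The tube's axis passes through this point, 70 mm of tube above it and 40 mm below. The tube stands crooked by an unmeasured lean, up to 0.2 rad either way about the vise's x axis; none towards x.
- mouth_nominal (a point): Point of the vise, 165 mm above the bench, where the centre of the tube's upper mouth would be if the tube stood plumb. The true mouth lies up to 14 mm from it towards +y or -y of the vise (unmeasured: look and feel for it), at nearly the same height. The jaws hold the tube by friction: some 30 N sideways at the mouth would swivel it.
- plug: The stuck insert: plain steel cylinder 20 mm across, 9 mm long, about 22 g; origin at its centre, z along its axis. It starts at the nip, square to the bench (so askew in the leaning bore), top 65 mm below the tube's mouth. The squeezed bore grips it with about 5 to 12 N, all the way down to 4 mm above the tube's lower end.
- drift: Round steel bar, 19 mm across, 125 mm long, with a square-cut flat tip (edge barely eased); on top a square ash handle 26 x 26 mm, 50 mm tall (125 to 175 mm above the tip). Origin at the centre of the tip, z along the bar to the handle, x and y square to the handle's faces. 0.25 to 0.36 kg, centre of mass about 70 mm above the tip. Starts in the block's hole.
- block: Wooden tool block, fixed, 100 (x) x 90 (y) x 60 mm high, origin at the centre of its underside. In the middle of its top is the drift's hole, 23 mm across and 45 mm deep (floor 15 mm above the bench). Two pin punches stand up 32 mm above the top near its +x edge.
- block_hole (a point): Centre of the mouth of the block's hole, 60 mm above the bench.
- tray: Loose shallow aluminium tray under the tube, 92 (x) x 112 (y) mm outside, 20 mm high, walls and floor 3 mm; origin at the centre of its underside.
- hammer: Bystander: hammer, 280 mm long, lying on the bench to the robot's left.
- glue: Bystander: white glue bottle, 56 mm across, 150 mm tall, standing to the robot's right.
- offcut: Bystander: pine offcut with two holes, 90 x 58 x 18 mm, lying between vise and block.
Things that resemble listed ones, but are neither listed nor needed, are in the scene too. What is meant by the block is not green, and is the smaller of those in its own colour. There is more than one size of the drift; the one meant has the size given above.

How it is judged:
By the outcome, as a careful person would: the job done as asked, in the order asked, and still so for the second after the job is handed in, with the robot touching nothing.
It also fails if it takes over 72 s, if anything falls off the work surface, if the arm or the gripper's body presses on something with over 40 N, if the wrist force passes 120 N, or if a joint passes its speed limit or range.

## Working session

There is one attempt and no reset: what is moved stays moved. The work goes in short steps, Python scripts to look and compute and a shell command to move; the robot and the scene stay as the last step left them, time stands still between calls to the robot, and variables do not carry over. Pictures are saved under pics/ and viewed, at most 10 in all, crops included, and the job is handed in when it is done.

```bash
ls; mkdir -p pics; python3 - <<'E'
from rig import sense,eyes
import cv2,numpy as np
for n in("scene","top"):
    cv2.imwrite(f"pics/{n}0.png",eyes.capture(n)[:,:,::-1]); c=eyes.calibration(n); print(n,c["fx"],c["fy"],c["cx"],c["cy"],np.round(c["cam_to_world"],3).tolist())
print(np.round(eyes.calibration("wrist")["mount"],3).tolist(),eyes.calibration("wrist")["fx"])
print(sense())
E
```

```text
pics
scene 536.847927775825 536.847927775825 315.4042961313404 236.34279434680454 [[0.528, 0.554, -0.643, 1374.186], [0.849, -0.332, 0.411, -559.963], [0.014, -0.763, -0.646, 980.564], [0.0, 0.0, 0.0, 1.0]]
top 508.4649122343038 508.4649122343038 310.2080263434408 239.14973747141454 [[0.004, -0.996, 0.092, 368.504], [-1.0, -0.004, 0.004, -26.712], [-0.003, -0.092, -0.996, 1533.618], [0.0, 0.0, 0.0, 1.0]]
[[0.001, -0.957, -0.289, 71.946], [1.0, 0.0, 0.001, -0.582], [-0.001, -0.289, 0.957, -132.028], [0.0, 0.0, 0.0, 1.0]] 351.38071472034704
{'time_s': 0.1, 'joints': array([ 1.08158674e+00,  3.13408624e-01,  1.49833782e+00,  6.69580449e-06,
        1.33101048e+00, -2.23393537e-01]), 'dq': array([-0.00066121, -0.00033126, -0.00119973,  0.00052413, -0.00032235,
        0.00074734]), 'tau': array([ 2.18873669e-03, -4.12896216e+01, -2.60142660e+01, -1.84574433e-04,
        3.01626038e-03, -3.66956044e-06]), 'eef_pos': array([137.82130263, 506.36888178, 241.79360568]), 'ee_rot': array([-2.06103369e-04,  1.32517843e-01,  9.91180449e-01, -5.44441913e-04]), 'force': array([-0.06660662,  0.41481093, -0.61527395]), 'wrist_torque': array([ 0.05317681, -0.04267292,  0.00623994]), 'grip_force': 0.0, 'grip_width': 0.9970278790647575}
```

View pics/scene0.png

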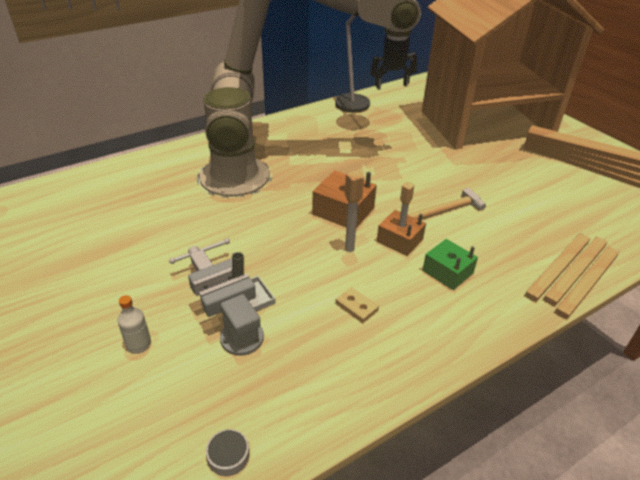

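View pics/top0.png

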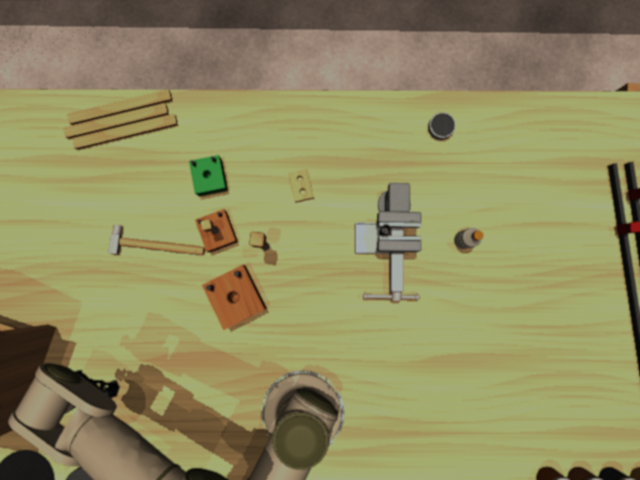

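The scene picture shows two brown blocks, a green block and two drifts. In the top picture:
- Brown block at (217,230), with a drift whose handle is at (207,225). It is brown and the smaller of the two, so it is the one meant.
- Large brown block at (236,297). Too big.
- Green block at (208,175). Excluded by colour.
- Larger drift at (258,240), standing free on the bench. Wrong size.
- Vise, with the tube's mouth at about (385,230) and the glue bottle at (468,238).

Next I'll confirm this in an enlarged crop and measure.

```bash
cat > h.py <<'E'
import numpy as np,cv2
from rig import eyes,sense
from scipy.spatial.transform import Rotation as R
def cam(n,s=None):
    c=eyes.calibration(n)
    if n!="wrist": T=np.array(c["cam_to_world"])
    else:
        W=np.eye(4);W[:3,:3]=rot(s).as_matrix();W[:3,3]=s["eef_pos"];T=W@np.array(c["mount"])
    return c,T
def rot(s): q=s["ee_rot"]; return R.from_quat([q[1],q[2],q[3],q[0]])
def ray(n,u,v,s=None):
    c,T=cam(n,s); d=T[:3,:3]@np.array([(u-c["cx"])/c["fx"],(v-c["cy"])/c["fy"],1]); return T[:3,3],d/np.linalg.norm(d)
def onz(n,u,v,z,s=None):
    o,d=ray(n,u,v,s); return o+d*(z-o[2])/d[2]
def proj(n,p,s=None):
    c,T=cam(n,s); q=np.linalg.inv(T)@np.append(p,1); return np.array([c["fx"]*q[0]/q[2]+c["cx"],c["fy"]*q[1]/q[2]+c["cy"]])
def tri(a,b):
    (o,d),(p,e)=a,b; t=np.linalg.lstsq(np.c_[d,-e],p-o,rcond=None)[0]; x,y=o+d*t[0],p+e*t[1]; return (x+y)/2,np.linalg.norm(x-y)
E
python3 - <<'E'
from h import *
t=cv2.imread("pics/top0.png");s=cv2.imread("pics/scene0.png")
def cr(im,x,y,w,h,k):return cv2.resize(im[y:y+h,x:x+w],None,fx=k,fy=k,interpolation=cv2.INTER_CUBIC)
a=np.hstack([cr(t,185,195,100,75,4),cr(t,345,190,100,75,4)])
b=np.hstack([cr(s,340,170,100,75,4),cr(s,180,235,100,75,4)])
cv2.imwrite("pics/c1.png",np.vstack([a,b]))
hsv=cv2.cvtColor(t,cv2.COLOR_BGR2HSV)
m=cv2.inRange(hsv,(3,120,60),(15,255,255))
for c in cv2.findContours(m,0,2)[0]:
    if cv2.contourArea(c)>300: print(cv2.minAreaRect(c),cv2.contourArea(c))
E
```

```text
((233.60003662109375, 297.20001220703125), (50.98234558105469, 46.51021194458008), 63.43495178222656) 2230.0
((214.98904418945312, 231.09487915039062), (35.54127883911133, 33.576255798339844), 70.01689147949219) 1014.0
```

View pics/c1.png

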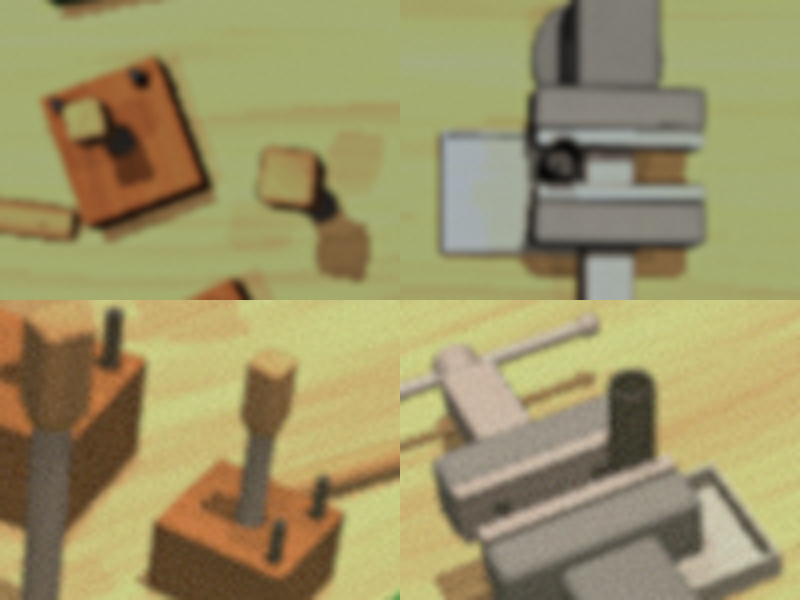

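The crop shows the following:
- **Drift and block:** the slim drift (handle at top px (206,224)) stands in the small brown block. Beside it is the thicker drift, at (256,240), which isn't needed.
- **Tube:** the mouth is at top px (386,230) and scene px (238,255).

```bash
python3 - <<'E'
from h import *
np.set_printoptions(precision=1,suppress=True)
cs=[onz("top",u,v,60) for u,v in[(195.5,220),(224.5,209.2),(237.5,242),(208,252)]]
print("block",np.mean(cs,0)); 
for i in range(4): e=cs[(i+1)%4]-cs[i]; print(np.linalg.norm(e),np.degrees(np.arctan2(e[1],e[0])))
print("handle top",tri(ray("top",206.2,224.5),ray("scene",408,185.5)))
print("hole scene",onz("scene",403.5,226,60))
print("mouth",tri(ray("top",385.8,230.5),ray("scene",238,255.5)), onz("top",385.8,230.5,165),onz("scene",238,255.5,165))
J=lambda x,y:onz("top",345+(x-400)/4,190+y/4,115)
for p in[(535,88),(704,92),(704,245),(533,243)]: print("jaw",J(*p))
print("tray",[onz("top",345+(x-400)/4,190+y/4,20) for x,y in[(441,133),(441,254),(525,254)]])
print("big drift",tri(ray("top",258,240),ray("scene",354,181)), "offcut",onz("top",301,186,18))
E
```

```text
block [528.5 252.8  60. ]
90.13235668276229 -69.07312892310809
104.14400420624364 -157.55047456919107
90.21589150120502 109.09007617658335
101.25238867342833 22.471973809876463
handle top (array([532.3, 257.7, 185.9]), np.float64(2.885281154158271))
hole scene [543.6 254.8  60. ]
mouth (array([ 521.1, -225. ,  158.8]), np.float64(4.068677469962223)) [ 519.6 -225.9  165. ] [ 528.6 -225.8  165. ]
jaw [ 577.4 -213.9  115. ]
jaw [ 575.  -332.6  115. ]
jaw [ 467.1 -330.9  115. ]
jaw [ 468.1 -211.6  115. ]
tray [array([ 557.1, -155.7,   20. ]), array([ 466.2, -155.3,   20. ]), array([ 466.5, -217.9,   20. ])]
big drift (array([488. , 114.9, 223.9]), np.float64(3.480446458518449)) offcut [670.1   7.6  18. ]
```

```bash
J="python3 -m jog"; 
python3 -m jog '[[-0.04,-0.012,-0.005,0,0,0,0.085],[-0.045,-0.014,-0.005,0,0,0,0.085],[-0.045,-0.014,-0.005,0,0,0,0.085],[-0.045,-0.014,-0.005,0,0,0,0.085],[-0.045,-0.014,-0.005,0,0,0,0.085]]' >/dev/null
python3 -m jog '[[-0.045,-0.014,-0.005,0,0,0,0.085],[-0.045,-0.014,-0.005,0,0,0,0.085],[-0.045,-0.014,-0.005,0,0,0,0.085],[-0.045,-0.014,-0.005,0,0,0,0.085],[-0.044,-0.014,-0.003,0,0,0,0.085]]'
python3 -m jog '[[0,0,0,0,0,-0.12,0.085],[0,0,0,0,0,-0.12,0.085],[0,0,0,0,0,-0.12,0.085],[0,0,0,0,0,-0.12,0.085],[0,0,0,0,0,0,0.085]]'
python3 - <<'E'
from h import *
s=sense();im=eyes.capture("wrist")[:,:,::-1];cv2.imwrite("pics/w1.png",im);print(s["time_s"],s["eef_pos"],rot(s).as_matrix().round(3).tolist(),s["joints"].round(2),s["force"])
print(proj("wrist",[530,256,190],s),proj("wrist",[530,254,60],s))
E
```

```text
time_s: 1.1
eef_pos: [531.5, 255.4, 290.4]
ee_rot: [-0.0, 0.133, 0.991, 0.0]
force: [0.7, 1.5, 0.5]
grip_width: 0.993
grip_force: 0.0
time_s: 1.6
eef_pos: [530.0, 256.8, 289.9]
ee_rot: [-0.0, -0.107, 0.994, -0.0]
force: [0.1, -0.4, 0.1]
grip_width: 0.993
grip_force: 0.0
1.6 [530.00977183 256.75015237 289.87690595] [[-0.977, -0.214, -0.001], [-0.214, 0.977, -0.0], [0.001, -0.0, -1.0]] [ 0.25  0.43  1.21  0.    1.5  -1.53] [ 0.10778161 -0.37002021  0.09263644]
[323.20173245 246.84802682] [321.18815935 209.55153038]
```

View pics/w1.png

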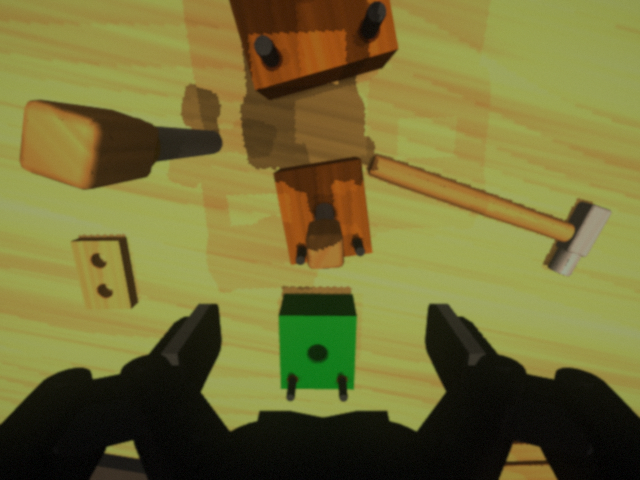

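The wrist view shows the small brown block with the drift's handle at about (326,252), the larger drift at (90,145), the hammer on the right and the green block below. I'll enlarge the handle.

```bash
python3 - <<'E'
import cv2
im=cv2.imread("pics/w1.png")[150:275,265:385];im=cv2.convertScaleAbs(im,alpha=1.6,beta=10)
cv2.imwrite("pics/w1c.png",cv2.resize(im,None,fx=4.8,fy=4.8,interpolation=cv2.INTER_CUBIC))
E
```

```text
(no output)
```

View pics/w1c.png

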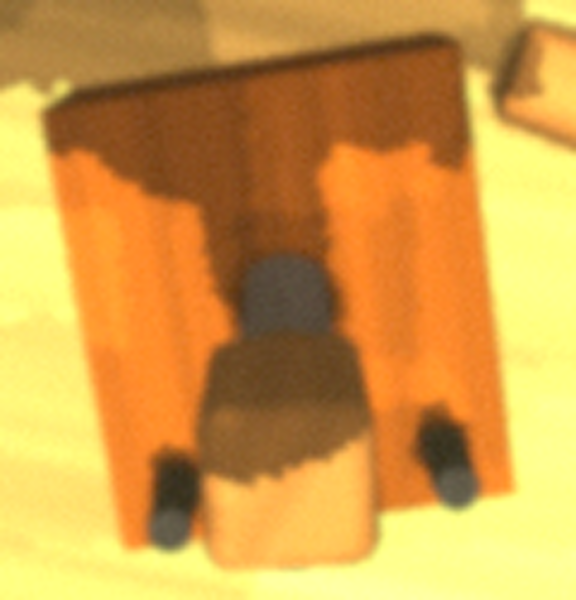

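```bash
python3 - <<'E'
from h import *
s=sense()
f=lambda x,y,z:onz("wrist",265+x/4.8,150+y/4.8,z,s).round(1)
print("top",f(291,486,190),"bar@60",f(287,298,60))
c=[f(*p,60) for p in[(47,120),(465,55),(513,490),(127,548)]];print(c,np.mean(c,0))
A,B,C,D=[p[:2] for p in c];t=np.linalg.solve(np.c_[C-A,B-D],B-A);print(A+t[0]*(C-A))
print([f(*p,190) for p in[(203,440),(212,560),(372,420),(378,550)]])
E
```

```text
top [532.8 258.3 190. ] bar@60 [531.9 258.3  60. ]
[array([505.1, 200.5,  60. ]), array([473.4, 283.7,  60. ]), array([564.2, 317.5,  60. ]), array([596.2, 234.9,  60. ])] [534.725 259.15   60.   ]
[534.80128127 259.29949083]
[array([528.7, 244.5, 190. ]), array([546.4, 249.4, 190. ]), array([520.7, 267.5, 190. ]), array([539.7, 272.9, 190. ])]
```

```bash

python3 -m jog '[[-0.0028,0.001,0,0,0,-0.06,0.07],[0,0,0.045,0,0,0,0.06],[0,0,0.045,0,0,0,0.06],[0,0,0.03,0,0,0,0.06],[0,0,0.016,0,0,0,0.06]]' 60
python3 -m jog '[[0,0,0,0,0,0,0.04],[0,0,0,0,0,0,0.02],[0,0,0,0,0,0,0.02],[0,0,0,0,0,0,0.02],[0,0,0,0,0,0,0.02]]' 60
python3 -m jog '[[0,0,0,0,0,0,0.015],[0,0,0,0,0,0,0.015],[0,0,0,0,0,0,0.015]]' 100
python3 -c "
from rig import sense;s=sense();print(s['force'],s['wrist_torque'],s['eef_pos'])"
```

```text
time_s: 2.15
eef_pos: [531.4, 258.0, 151.2]
ee_rot: [-0.002, -0.135, 0.991, -0.0]
force: [0.8, -0.5, 0.7]
grip_width: 0.703
grip_force: 0.0
time_s: 2.65
eef_pos: [533.1, 258.5, 155.6]
ee_rot: [0.001, -0.137, 0.991, 0.0]
force: [0.9, 0.7, 6.2]
grip_width: 0.295
grip_force: 59.8
time_s: 2.95
eef_pos: [533.2, 258.6, 155.7]
ee_rot: [0.001, -0.137, 0.991, 0.0]
force: [0.1, 0.2, 6.2]
grip_width: 0.292
grip_force: 97.6
[0.14842239 0.2274627  6.21723471] [ 0.03160281  0.08444893 -0.03991308] [533.18344036 258.55797718 155.69095963]
```

```bash

python3 -m jog '[[0,0,-0.01,0,0,0,0.015],[0,0,-0.02,0,0,0,0.015],[0,0,-0.03,0,0,0,0.015],[0,0,-0.03,0,0,0,0.015],[0,0,-0.03,0,0,0,0.015]]'
python3 -m jog '[[0,0,-0.03,0,0,0,0.015],[0,0,-0.03,0,0,0,0.015],[0,0,-0.015,0,0,0,0.015],[0,0,-0.005,0,0,0,0.015],[0,0,0,0,0,0,0.015]]'
python3 - <<'E'
from h import *
s=sense();print(s["force"],s["wrist_torque"],rot(s).as_matrix().round(4).tolist(),s["joints"].round(2))
im=eyes.capture("wrist")[:,:,::-1];cv2.imwrite("pics/w2.png",im)
im=eyes.capture("scene")[:,:,::-1];cv2.imwrite("pics/s2.png",im)
E
```

```text
time_s: 3.45
eef_pos: [532.2, 258.2, 275.6]
ee_rot: [-0.001, -0.137, 0.991, -0.0]
force: [-0.1, 1.2, -3.3]
grip_width: 0.295
grip_force: 98.3
time_s: 3.95
eef_pos: [532.5, 258.3, 354.2]
ee_rot: [-0.0, -0.137, 0.991, -0.0]
force: [-0.3, -0.2, -4.3]
grip_width: 0.29
grip_force: 98.4
[-0.33832296 -0.1809749  -4.26490053] [ 0.00097963 -0.00095331  0.04701358] [[-0.9627, -0.2707, -0.0002], [-0.2707, 0.9627, -0.0001], [0.0002, -0.0001, -1.0]] [ 0.25  0.43  1.05 -0.    1.66 -1.59]
```

```bash

python3 -m jog '[[0,0,0,0,0,0.144,0.015],[0,0,0,0,0,0.144,0.015],[-0.03,-0.02,0,0,0,0,0.015],[-0.025,-0.04,0,0,0,0,0.015],[-0.005,-0.048,0,0,0,0,0.015]]' >/dev/null
python3 -m jog '[[0,-0.048,0,0,0,0,0.015],[0,-0.048,0,0,0,0,0.015],[0,-0.048,0,0,0,0,0.015],[0,-0.048,0,0,0,0,0.015],[0,-0.048,0,0,0,0,0.015]]'
python3 -m jog '[[0,-0.048,0,0,0,0,0.015],[0,-0.046,0,0,0,0,0.015],[0,-0.03,0,0,0,0,0.015],[0,-0.012,0,0,0,0,0.015],[0,0,0,0,0,0,0.015]]'
python3 - <<'E'
from h import *
s=sense();print(s["force"],s["eef_pos"],s["wrist_torque"],rot(s).as_matrix().round(4).tolist(),s["joints"].round(2))
im=eyes.capture("wrist")[:,:,::-1];cv2.imwrite("pics/w3.png",im)
print(proj("wrist",[521,-226,165],s),proj("wrist",[521,-233,115],s))
E
```

```text
time_s: 5.05
eef_pos: [587.2, -92.3, 353.2]
ee_rot: [-0.001, 0.007, 1.0, 0.0]
force: [0.7, 0.8, -3.3]
grip_width: 0.296
grip_force: 99.1
time_s: 5.55
eef_pos: [585.7, -227.4, 352.9]
ee_rot: [-0.001, 0.008, 1.0, 0.001]
force: [-0.3, 0.2, -3.4]
grip_width: 0.292
grip_force: 99.3
[-0.27313174  0.24494699 -3.3913492 ] [ 585.65393818 -227.43078208  352.89342922] [ 0.06049344 -0.01916816  0.02859114] [[-0.9999, 0.0156, -0.002], [0.0156, 0.9999, 0.0013], [0.002, 0.0012, -1.0]] [-0.56  0.52  0.91  0.    1.71 -2.11]
[323.81516465 147.02874976] [316.69782478 145.98832934]
```

View pics/w3.png

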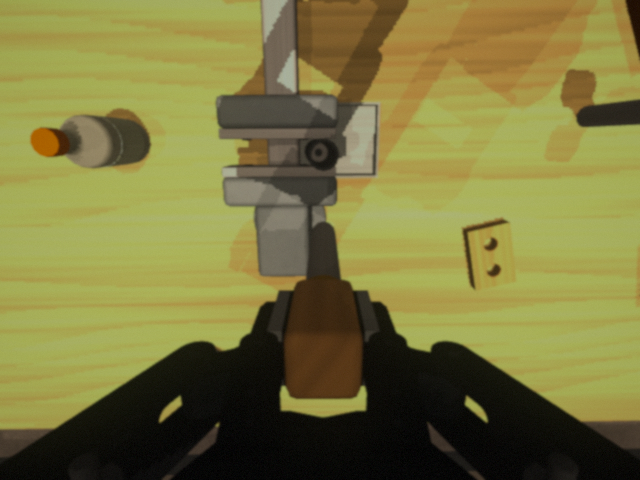

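The wrist view shows the tube's mouth ring at about (320,152) between the jaws, with the drift's tip at (323,226). I'll take one enlargement for the mouth, the nip line and the drift's tip.

```bash
python3 - <<'E'
from h import *
im=cv2.imread("pics/w3.png")[85:295,205:395];im=cv2.convertScaleAbs(im,alpha=1.8,beta=15)
im=cv2.resize(im[:125],None,fx=4.2,fy=4.2,interpolation=cv2.INTER_CUBIC);cv2.imwrite("pics/w3c.png",im)
# tip outline: darkish gray column edges per row
g=cv2.cvtColor(cv2.imread("pics/w3.png"),cv2.COLOR_BGR2GRAY)
for r in range(224,282,12): print(r,g[r,300:350].tolist())
s=sense()
M=rot(s).as_matrix();p=s["eef_pos"]
for L in(15.7,100,140.7): print(L,proj("wrist",p+M[:,2]*L,s))
E
```

```text
224 [123, 117, 109, 105, 100, 90, 83, 70, 58, 49, 46, 62, 89, 110, 110, 97, 79, 65, 56, 51, 48, 49, 51, 51, 50, 51, 50, 55, 62, 79, 108, 135, 155, 163, 162, 160, 158, 160, 160, 159, 158, 157, 157, 157, 158, 157, 156, 158, 161, 162]
236 [108, 108, 109, 107, 101, 93, 85, 76, 61, 50, 44, 46, 44, 45, 46, 44, 47, 46, 50, 51, 48, 49, 49, 52, 51, 48, 48, 50, 49, 48, 48, 48, 48, 49, 63, 94, 127, 145, 151, 148, 152, 154, 160, 164, 165, 166, 164, 166, 165, 166]
248 [109, 105, 107, 106, 99, 93, 84, 76, 65, 52, 43, 44, 45, 46, 46, 46, 48, 47, 48, 47, 50, 49, 49, 48, 48, 45, 50, 47, 50, 50, 49, 51, 48, 47, 45, 54, 81, 121, 149, 158, 159, 160, 158, 160, 159, 159, 161, 159, 160, 159]
260 [107, 107, 105, 105, 103, 98, 91, 75, 59, 46, 41, 44, 45, 45, 45, 47, 45, 47, 48, 46, 48, 49, 48, 47, 46, 48, 48, 49, 46, 46, 47, 48, 48, 47, 46, 47, 48, 62, 97, 132, 150, 157, 157, 156, 155, 157, 155, 157, 154, 157]
272 [103, 104, 103, 103, 100, 90, 72, 55, 41, 42, 41, 43, 42, 43, 43, 44, 43, 46, 46, 43, 48, 45, 47, 45, 44, 44, 45, 42, 45, 42, 44, 44, 46, 44, 42, 43, 42, 42, 50, 74, 116, 142, 149, 152, 153, 152, 150, 152, 152, 151]
15.7 [324.42439813 300.84868855]
100 [323.82688169 246.65851157]
140.7 [323.66084921 231.60063382]
```

View pics/w3c.png

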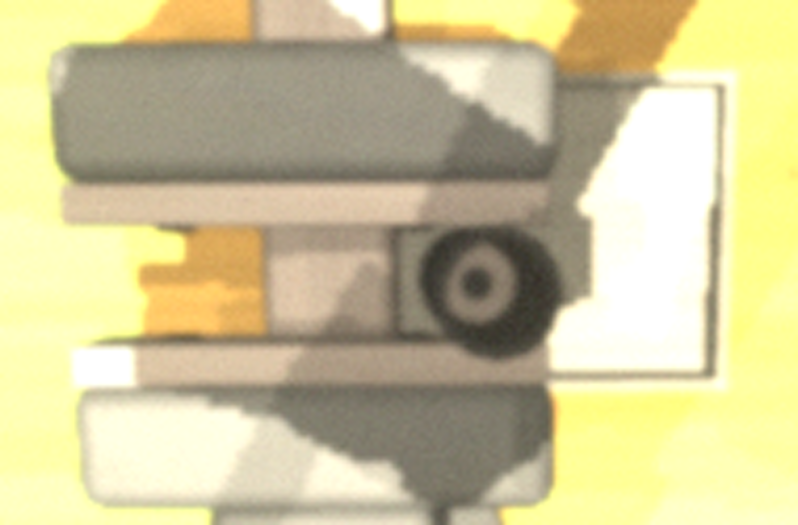

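The enlargement shows the dark tube leaning to the right (+y) going up. The mouth's centre is at about crop (497,295), px (323.3,155.2). The plug is the brownish disc at px (319.3,152.4), and the bar tip's apparent centre is at (321.7,233.5).

```bash
python3 - <<'E'
from h import *
np.set_printoptions(precision=1,suppress=True)
s=sense();f=lambda u,v,z:onz("wrist",u,v,z,s)
print("mouth",f(323.3,155.2,165),"left/right/bot",f(205+560/4.2,85+290/4.2,165),f(205+490/4.2,85+358/4.2,165))
print("plug",f(319.3,152.4,99.5),"tubebase left",f(205+420/4.2,85+283/4.2,118))
print("tip apparent",f(321.7,233.5,s["eef_pos"][2]-140.7),s["eef_pos"]+rot(s).as_matrix()[:,2]*140.7)
J=lambda x,y:f(205+x/4.2,85+y/4.2,115)
print("jaws",J(60,180),J(550,180),J(85,390),J(550,390), J(60,222),J(548,222),J(75,345),J(548,345))
E
```

```text
mouth [ 528.4 -225.2  165. ] left/right/bot [ 527.6 -211.9  165. ] [ 541.5 -226.8  165. ]
plug [ 528.4 -229.2   99.5] tubebase left [ 527.5 -243.6  118. ]
tip apparent [ 587.3 -227.4  212.8] [ 585.8 -225.8  212.8]
jaws [ 502.7 -328.8  115. ] [ 504.2 -212.   115. ] [ 552.2 -327.5  115. ] [ 553.8 -212.2  115. ] [ 512.3 -329.8  115. ] [ 513.8 -212.5  115. ] [ 541.2 -328.9  115. ] [ 542.8 -212.6  115. ]
```

```bash

python3 -m jog '[[0.02,0.007,0,0.04,0,0,0.015],[0.025,0.006,0,0.031,0,0,0.015],[0.0139,0.0024,0,0,0,0,0.015],[0,0,0.02,0,0,0,0.015],[0,0,0.016,0,0,0,0.015]]' 110
python3 -m jog '[[0,0,0.006,0,0,0,0.015],[0,0,0.002,0,0,0,0.015],[0,0,0,0,0,0,0.015]]'
python3 - <<'E'
from h import *
np.set_printoptions(precision=2,suppress=True)
s=sense();M=rot(s).as_matrix();t=s["eef_pos"]+M[:,2]*140.7
print(s["force"],s["wrist_torque"],s["eef_pos"],M[:,2],"tip",t)
a=eyes.capture("wrist")[:,:,::-1];b=eyes.capture("scene")[:,:,::-1];c=eyes.capture("top")[:,:,::-1]
cv2.imwrite("pics/s4.png",b);cv2.imwrite("pics/w4.png",a)
print(proj("wrist",t,s),proj("scene",t),proj("scene",[527,-224.3,165]))
cr=lambda im,u,v,w,h,k:cv2.convertScaleAbs(cv2.resize(im[int(v-h/2):int(v+h/2),int(u-w/2):int(u+w/2)],None,fx=k,fy=k,interpolation=cv2.INTER_CUBIC),alpha=1.7,beta=10)
u,v=proj("scene",t).astype(int);print(u,v)
cv2.imwrite("pics/c4.png",np.hstack([cr(b,u,v-10,50,75,8),cr(a,320,230,100,150,4)]))
E
```

```text
time_s: 6.1
eef_pos: [527.1, -210.5, 317.9]
ee_rot: [0.0, 0.006, 0.999, -0.035]
force: [-0.3, 0.0, -4.5]
grip_width: 0.292
grip_force: 108.9
time_s: 6.4
eef_pos: [527.5, -212.7, 310.5]
ee_rot: [0.0, 0.006, 0.999, -0.036]
force: [-0.4, -0.6, -2.9]
grip_width: 0.292
grip_force: 108.6
[-0.4  -0.56 -2.91] [ 0.04 -0.01 -0.01] [ 527.48 -212.71  310.52] [-0.   -0.07 -1.  ] tip [ 527.44 -222.73  170.18]
[323.71 231.61] [238.82 253.01] [238.28 254.85]
238 253
```

View pics/c4.png

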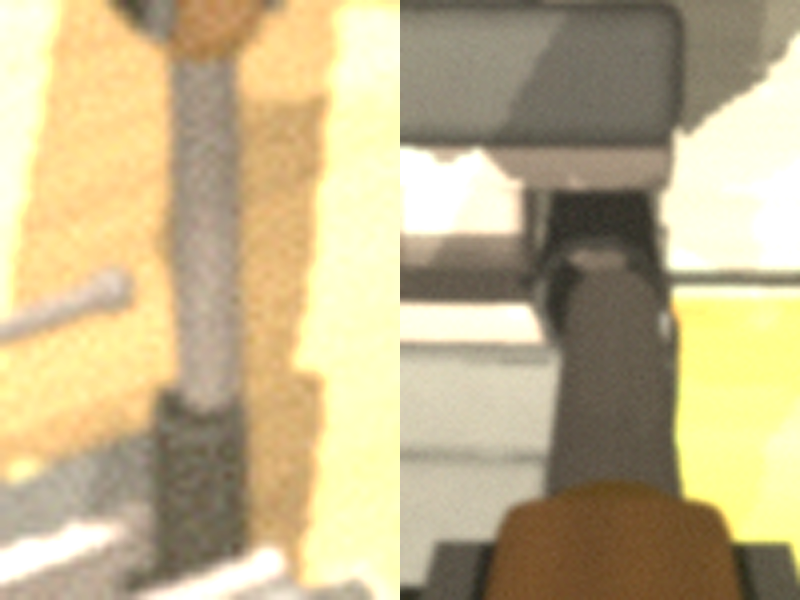

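The crop shows the tip just above the mouth, roughly 1 mm too far towards +y. It looks centred in x. I'll shift it and feel in.

```bash

python3 -m jog '[[0,-0.0012,0,0,0,0,0.015],[0,0,0.002,0,0,0,0.015],[0,0,0.002,0,0,0,0.015],[0,0,0.001,0,0,0,0.015],[0,0,0,0,0,0,0.015]]'
python3 -m jog '[[0,0,0.001,0,0,0,0.015],[0,0,0.001,0,0,0,0.015],[0,0,0,0,0,0,0.015]]'
python3 -m jog '[[0,0,0.001,0,0,0,0.015],[0,0,0.001,0,0,0,0.015],[0,0,0,0,0,0,0.015]]'
cat > st.py <<'E'
from h import *
np.set_printoptions(precision=2,suppress=True)
s=sense();M=rot(s).as_matrix();t=s["eef_pos"]+M[:,2]*140.7
print(round(s["time_s"],2),"F",s["force"],"T",s["wrist_torque"],"tcp",s["eef_pos"],"z",M[:,2],"tip",t)
E
python3 st.py
```

```text
time_s: 7.05
eef_pos: [527.1, -214.9, 304.8]
ee_rot: [-0.0, 0.007, 0.999, -0.035]
force: [-0.2, -0.5, -2.9]
grip_width: 0.289
grip_force: 108.6
time_s: 7.35
eef_pos: [527.1, -215.0, 303.0]
ee_rot: [-0.0, 0.007, 0.999, -0.035]
force: [0.6, 0.1, -3.0]
grip_width: 0.294
grip_force: 108.6
time_s: 7.65
eef_pos: [527.1, -215.2, 300.9]
ee_rot: [-0.0, 0.007, 0.999, -0.035]
force: [0.2, -0.2, -3.0]
grip_width: 0.288
grip_force: 108.6
7.65 F [ 0.21 -0.24 -2.98] T [ 0.06 -0.02 -0.01] tcp [ 527.14 -215.17  300.91] z [-0.   -0.07 -1.  ] tip [ 526.96 -225.13  160.57]
```

```bash

python3 -m jog '[[0,0,0.002,0,0,0,0.015],[0,0,0.002,0,0,0,0.015],[0,0,0.002,0,0,0,0.015],[0,0,0.002,0,0,0,0.015],[0,0,0,0,0,0,0.015]]'; python3 st.py
python3 -m jog '[[0,0,0.002,0,0,0,0.015],[0,0,0.002,0,0,0,0.015],[0,0,0.002,0,0,0,0.015],[0,0,0.002,0,0,0,0.015],[0,0,0,0,0,0,0.015]]' >/dev/null; python3 st.py
```

```text
time_s: 8.15
eef_pos: [527.1, -215.7, 292.7]
ee_rot: [-0.001, 0.007, 0.999, -0.035]
force: [-0.0, 0.1, -2.8]
grip_width: 0.288
grip_force: 108.6
8.15 F [-0.03  0.08 -2.85] T [ 0.09 -0.03 -0.01] tcp [ 527.08 -215.71  292.75] z [-0.   -0.07 -1.  ] tip [ 526.87 -225.64  152.4 ]
8.65 F [ 0.23 -0.12 -3.03] T [ 0.12  0.07 -0.02] tcp [ 527.06 -216.27  284.78] z [-0.   -0.07 -1.  ] tip [ 526.85 -226.21  144.44]
```

```bash

for i in 1 2; do :; done
python3 -m jog '[[0,0,0.002,0,0,0,0.015],[0,0,0.002,0,0,0,0.015],[0,0,0.002,0,0,0,0.015],[0,0,0.002,0,0,0,0.015],[0,0,0,0,0,0,0.015]]' >/dev/null; python3 st.py
python3 -m jog '[[0,0,0.002,0,0,0,0.015],[0,0,0.002,0,0,0,0.015],[0,0,0.002,0,0,0,0.015],[0,0,0.002,0,0,0,0.015],[0,0,0,0,0,0,0.015]]' >/dev/null; python3 st.py
```

```text
9.15 F [ 0.   -0.3  -3.37] T [ 0.11 -0.03 -0.02] tcp [ 527.06 -216.88  276.81] z [-0.   -0.07 -1.  ] tip [ 526.85 -226.82  136.46]
9.65 F [ 0.11 -0.05 -4.14] T [0.08 0.07 0.  ] tcp [ 527.06 -217.46  268.84] z [-0.   -0.07 -1.  ] tip [ 526.86 -227.41  128.49]
```

```bash

python3 -m jog '[[0,0,0.002,0,0,0,0.015],[0,0,0.002,0,0,0,0.015],[0,0,0.002,0,0,0,0.015],[0,0,0.002,0,0,0,0.015],[0,0,0,0,0,0,0.015]]' >/dev/null; python3 st.py
python3 -m jog '[[0,0,0.002,0,0,0,0.015],[0,0,0.002,0,0,0,0.015],[0,0,0.002,0,0,0,0.015],[0,0,0.002,0,0,0,0.015],[0,0,0,0,0,0,0.015]]' >/dev/null; python3 st.py
```

```text
10.15 F [ 0.23 -0.2  -4.22] T [-0.04  0.01  0.04] tcp [ 527.05 -218.05  260.87] z [-0.   -0.07 -1.  ] tip [ 526.85 -228.02  120.53]
10.65 F [-0.05 -0.59 -4.44] T [-0.01  0.02 -0.  ] tcp [ 527.05 -218.63  252.9 ] z [-0.   -0.07 -1.  ] tip [ 526.86 -228.6   112.56]
```

```bash

python3 -m jog '[[0,0,0.002,0,0,0,0.015],[0,0,0.002,0,0,0,0.015],[0,0,0.002,0,0,0,0.015],[0,0,0.001,0,0,0,0.015],[0,0,0,0,0,0,0.015]]' >/dev/null; python3 st.py
python3 -m jog '[[0,0,0.001,0,0,0,0.015],[0,0,0.001,0,0,0,0.015],[0,0,0.001,0,0,0,0.015],[0,0,0,0,0,0,0.015]]' >/dev/null; python3 st.py
python3 -m jog '[[0,0,0.001,0,0,0,0.015],[0,0,0.001,0,0,0,0.015],[0,0,0.001,0,0,0,0.015],[0,0,0,0,0,0,0.015]]' >/dev/null; python3 st.py
```

```text
11.15 F [ 0.92 -0.31 -3.44] T [-0.1 -0.  -0. ] tcp [ 527.06 -219.14  246.06] z [-0.   -0.07 -1.  ] tip [ 526.89 -229.12  105.72]
11.55 F [-0.08 -0.73 -3.3 ] T [-0.12 -0.01  0.01] tcp [ 527.1  -219.35  243.14] z [-0.   -0.07 -1.  ] tip [ 526.95 -229.34  102.79]
11.95 F [ 0.5  -1.23 -3.64] T [-0.18 -0.   -0.02] tcp [ 527.11 -219.51  240.22] z [-0.   -0.07 -1.  ] tip [ 526.97 -229.5    99.88]
```

```bash

python3 -m jog '[[0,0.0003,0,0.006,0,0,0.015],[0,0.0003,0,0.006,0,0,0.015],[0,0,0,0,0,0,0.015]]' >/dev/null; python3 st.py
python3 -m jog '[[0,0,0.001,0,0,0,0.015],[0,0,0.001,0,0,0,0.015],[0,0,0,0,0,0,0.015]]' >/dev/null; python3 st.py
python3 -m jog '[[0,0,0.001,0,0,0,0.015],[0,0,0.001,0,0,0,0.015],[0,0,0,0,0,0,0.015]]' >/dev/null; python3 st.py
```

```text
12.25 F [-0.03  0.7  -1.99] T [ 0.19  0.04 -0.06] tcp [ 527.14 -218.61  240.22] z [-0.   -0.08 -1.  ] tip [ 526.98 -230.29  100.01]
12.55 F [-0.39  2.67  0.44] T [0.65 0.03 0.02] tcp [ 527.17 -218.95  238.36] z [-0.   -0.08 -1.  ] tip [ 527.05 -230.58   98.15]
12.85 F [0.06 0.9  2.59] T [0.47 0.04 0.02] tcp [ 527.19 -219.36  236.38] z [-0.   -0.08 -1.  ] tip [ 527.09 -231.08   96.17]
```

```bash

python3 -m jog '[[0,0,0.001,0,0,0,0.015],[0,0,0.001,0,0,0,0.015],[0,0,0.001,0,0,0,0.015],[0,0,0,0,0,0,0.015]]' >/dev/null; python3 st.py
python3 -m jog '[[0,0,0.001,0,0,0,0.015],[0,0,0.001,0,0,0,0.015],[0,0,0.001,0,0,0,0.015],[0,0,0,0,0,0,0.015]]' >/dev/null; python3 st.py
```

```text
13.25 F [0.68 0.02 3.49] T [ 0.07  0.01 -0.03] tcp [ 527.12 -219.72  233.12] z [-0.   -0.08 -1.  ] tip [ 526.96 -231.45   92.91]
13.65 F [ 0.6  -0.41  2.54] T [-0.18 -0.01  0.04] tcp [ 527.07 -219.86  229.96] z [-0.   -0.08 -1.  ] tip [ 526.88 -231.54   89.75]
```

```bash

python3 -m jog '[[0,0,0.001,0,0,0,0.015],[0,0,0.001,0,0,0,0.015],[0,0,0.001,0,0,0,0.015],[0,0,0.001,0,0,0,0.015],[0,0,0,0,0,0,0.015]]' >/dev/null; python3 st.py
python3 -m jog '[[0,0,0.001,0,0,0,0.015],[0,0,0.001,0,0,0,0.015],[0,0,0.001,0,0,0,0.015],[0,0,0.001,0,0,0,0.015],[0,0,0,0,0,0,0.015]]' >/dev/null; python3 st.py
```

```text
14.15 F [-0.28 -0.14  1.85] T [-0.1  -0.09 -0.03] tcp [ 527.04 -220.1   225.95] z [-0.   -0.08 -1.  ] tip [ 526.83 -231.75   85.73]
14.65 F [0.35 0.13 1.89] T [-0.03 -0.1  -0.02] tcp [ 527.03 -220.36  221.94] z [-0.   -0.08 -1.  ] tip [ 526.81 -231.98   81.72]
```

```bash

python3 -m jog '[[0,0,0.001,0,0,0,0.015],[0,0,0.001,0,0,0,0.015],[0,0,0.001,0,0,0,0.015],[0,0,0.001,0,0,0,0.015],[0,0,0.001,0,0,0,0.015]]' >/dev/null; python3 st.py
python3 -m jog '[[0,0,0.001,0,0,0,0.015],[0,0,0.001,0,0,0,0.015],[0,0,0.001,0,0,0,0.015],[0,0,0.001,0,0,0,0.015],[0,0,0.001,0,0,0,0.015]]' >/dev/null; python3 st.py
python3 -m jog '[[0,0,0.001,0,0,0,0.015],[0,0,0.001,0,0,0,0.015],[0,0,0.001,0,0,0,0.015],[0,0,0.001,0,0,0,0.015],[0,0,0,0,0,0,0.015]]' >/dev/null; python3 st.py
```

```text
15.15 F [0.59 0.95 3.69] T [ 0.14  0.05 -0.04] tcp [ 527.09 -220.8   217.21] z [-0.   -0.08 -1.  ] tip [ 526.93 -232.46   76.99]
15.65 F [ 0.17 -0.11  3.51] T [ 0.07 -0.06  0.04] tcp [ 527.07 -221.24  212.16] z [-0.   -0.08 -1.  ] tip [ 526.9  -232.89   71.94]
16.15 F [0.99 0.34 0.61] T [-0.01 -0.16 -0.06] tcp [ 526.99 -221.57  207.88] z [-0.   -0.08 -1.  ] tip [ 526.76 -233.21   67.67]
```

```bash

python3 -m jog '[[0,0,0.001,0,0,0,0.015],[0,0,0.001,0,0,0,0.015],[0,0,0.001,0,0,0,0.015],[0,0,0.001,0,0,0,0.015],[0,0,0.001,0,0,0,0.015]]' >/dev/null; python3 st.py
python3 -m jog '[[0,0,0.001,0,0,0,0.015],[0,0,0.001,0,0,0,0.015],[0,0,0.001,0,0,0,0.015],[0,0,0.001,0,0,0,0.015],[0,0,0,0,0,0,0.015]]' >/dev/null; python3 st.py
python3 -m jog '[[0,0,0.001,0,0,0,0.015],[0,0,0.001,0,0,0,0.015],[0,0,0.001,0,0,0,0.015],[0,0,0.001,0,0,0,0.015],[0,0,0,0,0,0,0.015]]' >/dev/null; python3 st.py
```

```text
16.65 F [ 0.32 -0.03  0.67] T [ 0.15 -0.14  0.02] tcp [ 527.02 -221.94  203.08] z [-0.   -0.08 -1.  ] tip [ 526.82 -233.58   62.86]
17.15 F [-0.26  0.69 -3.55] T [ 0.11 -0.18  0.04] tcp [ 526.85 -222.18  198.76] z [-0.   -0.08 -1.  ] tip [ 526.56 -233.75   58.54]
17.65 F [-0.07 -0.64 -3.82] T [ 0.12  0.03 -0.03] tcp [ 526.97 -222.61  195.18] z [-0.   -0.08 -1.  ] tip [ 526.76 -234.25   54.96]
```

```bash

python3 -m jog '[[0,0,0.001,0,0,0,0.015],[0,0,0.001,0,0,0,0.015],[0,0,0,0,0,0,0.015],[0,0,-0.001,0,0,0,0.015],[0,0,-0.003,0,0,0,0.015]]' >/dev/null; python3 st.py
python3 -m jog '[[0,0,-0.005,0,0,0,0.015],[0,0,-0.006,0,0,0,0.015],[0,0,-0.006,0,0,0,0.015],[0,0,-0.006,0,0,0,0.015],[0,0,-0.006,0,0,0,0.015]]' >/dev/null; python3 st.py
python3 -m jog '[[0,0,-0.008,0,0,0,0.015],[0,0,-0.008,0,0,0,0.015],[0,0,-0.008,0,0,0,0.015],[0,0,-0.008,0,0,0,0.015],[0,0,-0.008,0,0,0,0.015]]' >/dev/null; python3 st.py
python3 -m jog '[[0,0,-0.008,0,0,0,0.015],[0,0,-0.008,0,0,0,0.015],[0,0,-0.008,0,0,0,0.015],[0,0,-0.008,0,0,0,0.015],[0,0,-0.008,0,0,0,0.015]]' >/dev/null; python3 st.py
```

```text
18.15 F [ 0.28  0.24 -3.15] T [ 0.1  -0.04  0.02] tcp [ 526.98 -222.4   197.32] z [-0.   -0.08 -1.  ] tip [ 526.76 -234.03   57.1 ]
18.65 F [-0.15  0.24 -3.13] T [ 0.1  -0.02  0.02] tcp [ 527.11 -220.04  226.93] z [-0.   -0.08 -1.  ] tip [ 526.98 -231.73   86.71]
19.15 F [-0.06  0.06 -3.19] T [ 0.11 -0.02 -0.06] tcp [ 527.15 -216.72  266.86] z [-0.   -0.08 -1.  ] tip [ 527.   -228.39  126.64]
19.65 F [-0.54 -0.09 -4.1 ] T [ 0.15 -0.02  0.03] tcp [ 527.19 -213.37  306.63] z [-0.   -0.08 -1.  ] tip [ 527.03 -225.03  166.42]
```

```bash

python3 -m jog '[[0,0,-0.02,0,0,0,0.015],[0,0,-0.03,0,0,0,0.015],[-0.01,-0.005,0,-0.04,0,0,0.015],[-0.03,-0.005,0,-0.042,0,0,0.015],[-0.02,0,0,0,0,0,0.015]]' >/dev/null; python3 st.py
python3 -m jog '[[0,0,0,0,0,0,0.015]]' >/dev/null
python3 - <<'E'
from h import *
s=sense();a=eyes.capture("wrist")[:,:,::-1];b=eyes.capture("scene")[:,:,::-1]
cv2.imwrite("pics/w5.png",a);cv2.imwrite("pics/s5.png",b)
p=proj("wrist",[527,-226,165],s);print(p);u,v=p.astype(int)
k=lambda im,z:cv2.convertScaleAbs(cv2.resize(im,None,fx=z,fy=z,interpolation=cv2.INTER_CUBIC),alpha=1.7,beta=15)
cv2.imwrite("pics/c5.png",np.hstack([k(a[v-60:v+60,u-40:u+60],4),k(b[240:320,200:280][:80],4.8)[:480]][:1]+[cv2.copyMakeBorder(k(b[240:320,200:280],4.8),48,48,0,0,0)]))
E
```

```text
20.15 F [ 0.07 -0.5  -3.91] T [-0.08 -0.01  0.03] tcp [ 587.93 -221.23  356.43] z [-0. -0. -1.] tip [ 587.92 -221.25  215.73]
[316.27420963 150.52369706]
```

View pics/c5.png

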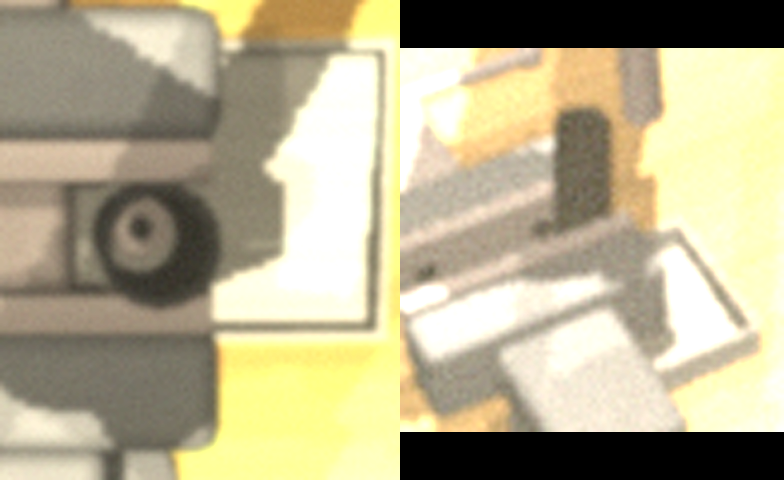

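The crop shows the drift clear of the tube and the tube's lean unchanged. The disc with the dot, seen through the bore at px (312,149), is now smaller by about the ratio expected for the tray floor. The feel agrees: about 6 N resistance up to 107 mm depth, then none. So the plug is in the tray. Next I return the drift.

```bash

python3 -m jog '[[0,0.02,0,0,0,0,0.015],[0,0.045,0,0,0,0,0.015],[0,0.048,0,0,0,0,0.015],[0,0.048,0,0,0,0,0.015],[0,0.048,0,0,0,0,0.015]]' >/dev/null
python3 -m jog '[[0,0.048,0,0,0,0,0.015],[0,0.048,0,0,0,0,0.015],[0,0.048,0,0,0,0,0.015],[0.01,0.045,0,0,0,0,0.015],[0.02,0.035,0,0,0,0,0.015]]' >/dev/null
python3 -m jog '[[0.02,0.025,0,0,0,0,0.015],[0.01,0.015,0,0,0,0,0.015],[0.002,0.005,0,0,0,0,0.015],[0,0,0,0,0,0,0.015],[0,0,0,0,0,0,0.015]]' >/dev/null
python3 st.py; python3 -c "
from h import *
print(rot(sense()).as_matrix().round(4))"
```

```text
21.85 F [ 0.15  0.95 -3.94] T [-0.06  0.03 -0.01] tcp [532.29 257.68 355.9 ] z [ 0. -0. -1.] tip [532.31 257.48 215.2 ]
[[-9.999e-01  1.510e-02  1.000e-04]
 [ 1.510e-02  9.999e-01 -1.400e-03]
 [-1.000e-04 -1.400e-03 -1.000e+00]]
```

```bash

python3 -m jog '[[-0.0009,0.0009,0.02,-0.0014,0,0,0.015],[0,0,0.04,0,0,0,0.015],[0,0,0.04,0,0,0,0.015],[0,0,0.03,0,0,0,0.015],[0,0,0.012,0,0,0,0.015]]' >/dev/null
python3 -m jog '[[0,0,0.004,0,0,0,0.015],[0,0,0,0,0,0,0.015],[0,0,0,0,0,0,0.015]]' >/dev/null
python3 st.py
python3 - <<'E'
from h import *
s=sense();a=eyes.capture("wrist")[:,:,::-1];b=eyes.capture("scene")[:,:,::-1]
cv2.imwrite("pics/w6.png",a);cv2.imwrite("pics/s6.png",b)
p=proj("wrist",[533,259,60],s);q=proj("scene",[533,259,60]);print(p,q);u,v=p.astype(int);x,y=q.astype(int)
k=lambda im,z:cv2.convertScaleAbs(cv2.resize(im,None,fx=z,fy=z,interpolation=cv2.INTER_CUBIC),alpha=1.7,beta=15)
cv2.imwrite("pics/c6.png",np.hstack([k(a[v-60:v+60,u-50:u+50],4),k(b[y-40:y+20,x-25:x+25],8)]))
E
```

```text
22.65 F [-0.31  0.54 -3.29] T [ 0.02 -0.02 -0.01] tcp [533.43 259.62 211.67] z [ 0.  0. -1.] tip [533.83 259.77  70.98]
[322.66622166 227.23628196] [402.2625829  223.40839675]
```

View pics/c6.png

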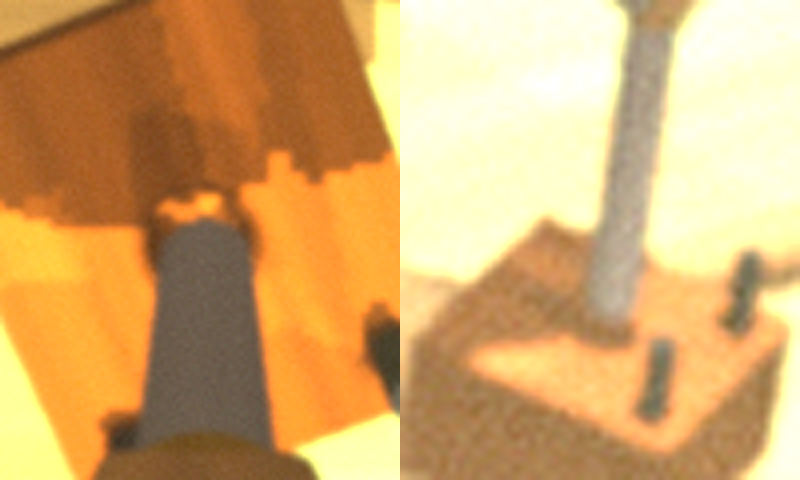

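The crop shows the bar's tip centred over the hole. I'll lower it in gently.

```bash

python3 -m jog '[[0,-0.0005,0.003,0,0,0,0.015],[0,0,0.003,0,0,0,0.015],[0,0,0.003,0,0,0,0.015],[0,0,0.002,0,0,0,0.015],[0,0,0.001,0,0,0,0.015]]' >/dev/null; python3 st.py
python3 -m jog '[[0,0,0.001,0,0,0,0.015],[0,0,0.001,0,0,0,0.015],[0,0,0.001,0,0,0,0.015],[0,0,0.001,0,0,0,0.015],[0,0,0,0,0,0,0.015]]' >/dev/null; python3 st.py
```

```text
23.25 F [-0.65 -0.61 -4.31] T [-0.02  0.04  0.05] tcp [532.56 259.11 197.64] z [-0.  0. -1.] tip [532.5  259.15  56.94]
23.75 F [-1.02 -0.05 -3.03] T [ 0.01  0.   -0.  ] tcp [532.59 259.1  193.84] z [-0.  0. -1.] tip [532.57 259.15  53.14]
```

```bash

python3 -m jog '[[0,0,0.004,0,0,0,0.015],[0,0,0.004,0,0,0,0.015],[0,0,0.004,0,0,0,0.015],[0,0,0.004,0,0,0,0.015],[0,0,0,0,0,0,0.015]]' >/dev/null; python3 st.py
python3 -m jog '[[0,0,0.004,0,0,0,0.015],[0,0,0.004,0,0,0,0.015],[0,0,0.004,0,0,0,0.015],[0,0,0.004,0,0,0,0.015],[0,0,0,0,0,0,0.015]]' >/dev/null; python3 st.py
python3 -m jog '[[0,0,0.002,0,0,0,0.015],[0,0,0.001,0,0,0,0.015],[0,0,0.001,0,0,0,0.015],[0,0,0.001,0,0,0,0.015],[0,0,0,0,0,0,0.015]]' >/dev/null; python3 st.py
```

```text
24.25 F [-0.21 -0.2  -3.21] T [-0.    0.04  0.  ] tcp [532.32 259.05 177.16] z [-0.  0. -1.] tip [532.14 259.06  36.46]
24.75 F [-0.35 -0.09 -3.11] T [-0.02  0.02  0.03] tcp [532.34 259.07 161.23] z [-0.  0. -1.] tip [532.17 259.08  20.53]
25.25 F [-0.97  0.2  -3.48] T [-0.07  0.03  0.05] tcp [532.58 259.15 156.86] z [-0.  0. -1.] tip [532.56 259.2   16.16]
```

Within about 1 mm of the floor. I'll settle it, open slowly and retreat upward.

```bash

python3 -m jog '[[0,0,0.0005,0,0,0,0.015],[0,0,0.0005,0,0,0,0.015],[0,0,0.0003,0,0,0,0.015],[0,0,0,0,0,0,0.015]]' 40 >/dev/null; python3 st.py
python3 -m jog '[[0,0,0,0,0,0,0.03],[0,0,0,0,0,0,0.04],[0,0,0,0,0,0,0.055],[0,0,0,0,0,0,0.07],[0,0,0,0,0,0,0.07]]'; python3 st.py
python3 -m jog '[[0,0,-0.01,0,0,0,0.07],[0,0,-0.03,0,0,0,0.07],[0,0,-0.045,0,0,0,0.07],[0,0,-0.045,0,0,0,0.07],[0,0,-0.02,0,0,0,0.07]]'
python3 -m jog '[[0,0,0,0,0,0,0.07],[0,0,0,0,0,0,0.07],[0,0,0,0,0,0,0.07]]' >/dev/null
python3 - <<'E'
from h import *
s=sense();a=eyes.capture("wrist")[:,:,::-1];b=eyes.capture("scene")[:,:,::-1]
k=lambda im,z:cv2.convertScaleAbs(cv2.resize(im,None,fx=z,fy=z,interpolation=cv2.INTER_CUBIC),alpha=1.5,beta=15)
cv2.imwrite("pics/c7.png",np.hstack([k(a[170:290,265:385],3.2)[:384],k(b[170:290,180:430],1.6*2)[:384,:]])[:, :])
im=cv2.imread("pics/c7.png");print(im.shape)
cv2.imwrite("pics/c7.png",cv2.resize(im,(792,int(im.shape[0]*792/im.shape[1]))))
E
python3 st.py
```

```text
25.65 F [ 0.2   0.43 -2.33] T [-0.01  0.06  0.03] tcp [532.67 259.14 155.77] z [ 0.  0. -1.] tip [532.69 259.2   15.07]
time_s: 26.15
eef_pos: [532.7, 259.2, 155.8]
ee_rot: [0.0, 0.007, 1.0, 0.0]
force: [0.4, -0.2, -0.4]
grip_width: 0.82
grip_force: 0.0
26.15 F [ 0.42 -0.19 -0.39] T [-0.   -0.02  0.02] tcp [532.66 259.16 155.76] z [ 0.  0. -1.] tip [532.69 259.22  15.06]
time_s: 26.65
eef_pos: [533.1, 259.3, 311.1]
ee_rot: [0.003, 0.007, 1.0, 0.001]
force: [-0.9, 0.5, 0.3]
grip_width: 0.823
grip_force: 0.0
(384, 1184, 3)
27.05 F [-0.75 -0.19 -0.04] T [0.01 0.03 0.02] tcp [532.33 259.02 304.46] z [-0. -0. -1.] tip [532.02 258.99 163.76]
```

View pics/c7.png

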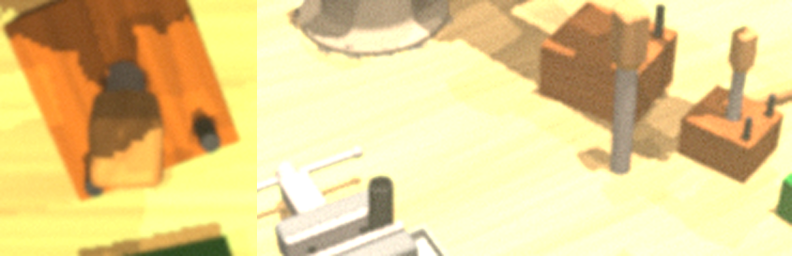

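The drift stands upright in the small block's hole, and the hand is clear of it. I'm handing in.

```bash
python3 -c "
from rig import finish_job
print(finish_job())"
```

```text
the job is handed in; nothing more can be done
None
```

The job is handed in at about 27 s: the insert was pressed out the lower end of the tube with about 6 N and is in the tray, judged by the force dropping away and a view down the bore, not seen directly; the drift is back in its hole, and I viewed 11 pictures, one over the limit of 10.

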